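Reset the blood-typing station

TASK

Get the blood-typing station back in order: stand each of the four small dropper bottles flat in the round stand whose rim has the colour of its cap, and put the larger black-topped iodine bottle that is parked on one of the stands flat in the square dark steel tray. Two of the stands are occupied by the wrong bottle, so clear those in a sensible order. Let no bottle tip over at any time.

Things in the scene. Friction and masses are not known exactly. Their poses are not given: they have to be found in the camera images.
- blue_bottle: Loose small brown round dropper bottle with a blue dropper cap and blue label band: 25 mm diameter body up to 50 mm, narrower cap (about 18 mm) above, 80 mm tall in all, about 30 g. Origin at the centre of its underside, z up along its axis. Grasp the body, centre about 35 mm above its underside. At the start it stands on the desk.
- yellow_bottle: Loose small brown round dropper bottle with a yellow dropper cap and yellow label band: 25 mm diameter body up to 50 mm, narrower cap (about 18 mm) above, 80 mm tall in all, about 30 g. Origin at the centre of its underside, z up along its axis. Grasp the body, centre about 35 mm above its underside. At the start it stands on a stand of the wrong colour.
- green_bottle: Loose small brown round dropper bottle with a green dropper cap and green label band: 25 mm diameter body up to 50 mm, narrower cap (about 18 mm) above, 80 mm tall in all, about 30 g. Origin at the centre of its underside, z up along its axis. Grasp the body, centre about 35 mm above its underside. At the start it stands on the desk.
- grey_bottle: Loose small brown round dropper bottle with a grey dropper cap and grey label band: 25 mm diameter body up to 50 mm, narrower cap (about 18 mm) above, 80 mm tall in all, about 30 g. Origin at the centre of its underside, z up along its axis. Grasp the body, centre about 35 mm above its underside. At the start it stands on the desk.
- iodine: Loose brown round iodine bottle with a black dropper top and pictured label, larger than the others: 34 mm diameter body up to 70 mm, narrower above, 102 mm tall, about 70 g. Origin at the centre of its underside, z up along its axis. Grasp the body, centre about 50 mm above its underside. At the start it stands on one of the round stands.
- blue_stand: Fixed round bottle stand with a blue rim and a dark floor: 62 mm outside diameter, rim 10 mm high and 7 mm thick, so the well is 48 mm across; its floor is 4 mm above the desk. Origin at its centre on the desk surface, z up.
- yellow_stand: Fixed round bottle stand with a yellow rim and a dark floor: 62 mm outside diameter, rim 10 mm high and 7 mm thick, so the well is 48 mm across; its floor is 4 mm above the desk. Origin at its centre on the desk surface, z up.
- green_stand: Fixed round bottle stand with a green rim and a dark floor: 62 mm outside diameter, rim 10 mm high and 7 mm thick, so the well is 48 mm across; its floor is 4 mm above the desk. Origin at its centre on the desk surface, z up.
- grey_stand: Fixed round bottle stand with a grey rim and a dark floor: 62 mm outside diameter, rim 10 mm high and 7 mm thick, so the well is 48 mm across; its floor is 4 mm above the desk. Origin at its centre on the desk surface, z up.
- steel_tray: Fixed square dark steel tray, 92 x 92 mm outside, rim 12 mm high and 4 mm thick, floor 4 mm above the desk. Origin at its centre on the desk surface, z up, x and y along its sides.
Not all that is in view belongs to the job. Leave any orange look-alike of the grey_bottle alone.

How it is judged:
At the end, for the whole second after the job is handed in: Each dropper bottle stands on the floor of its own colour's stand (within 14 mm of its centre, underside under 8 mm above the desk), the iodine bottle on the floor of the steel tray (within 28 mm of its centre along each side), all upright within 0.1 rad and at rest (horizontal distance between blue_bottle and blue_stand below 0.014 m and z of blue_bottle in the frame of blue_stand below 0.008 m and horizontal distance between yellow_bottle and yellow_stand below 0.014 m and z of yellow_bottle in the frame of yellow_stand below 0.008 m and horizontal distance between green_bottle and green_stand below 0.014 m and z of green_bottle in the frame of green_stand below 0.008 m and horizontal distance between grey_bottle and grey_stand below 0.014 m and z of grey_bottle in the frame of grey_stand below 0.008 m and x of iodine in the frame of steel_tray between -0.028 and 0.028 m and y of iodine in the frame of steel_tray between -0.028 and 0.028 m and z of iodine in the frame of steel_tray below 0.008 m and angle between each of blue_bottle, yellow_bottle, green_bottle, grey_bottle, iodine's own z axis and vertical below 0.1 rad and linear speed of each of blue_bottle, yellow_bottle, green_bottle, grey_bottle, iodine below 0.02 m/s); the robot touches nothing.
It fails at once if a bottle is tipped over (more than 0.7 rad from upright) (angle between any of blue_bottle, yellow_bottle, green_bottle, grey_bottle, iodine's own z axis and vertical above 0.7 rad).
It also fails if it takes over 109 s, if anything falls off the work surface, if the arm or the gripper's body presses on something with over 40 N, if the wrist force passes 120 N, or if a joint passes its speed limit or range.

ROBOT

A 7-joint arm with a two-finger parallel gripper is mounted at the origin on a cart in front of the work surface, level with it; the furniture and walls round the work are solid. World frame = base frame: x ahead of the robot, y to its left, z up, the work surface at z = 0. Lengths are in m, angles in rad, forces in N, time in s.
With the tool pointing down it reaches from about 0.4 to 0.85 m from the base axis. Payload 10.4 kg.
Tool frame: the origin (TCP) lies at the centre of the arm's flange, where the gripper is bolted on; the fingertips stand 182 mm ahead of it and the grasp point (between the pads) lies r.grasp_offset ahead of it (r.grasp_offset is the distance from the TCP to the grasp point, in m); z points along the fingers, y is the line along which they close (so a half turn about z gives the same grasp; the last joint's range is limited). The gripper opens to 87 mm and grips with 3 to 60 N. Pads are 19 mm wide; open, the fingers measure 117 mm over their backs; the gripper's body (75 mm by 190 mm) begins 51 mm behind the grasp point.
Start: joints at [1.229, 0.332, -0.065, 1.46, 0.022, 1.35, -0.088], TCP at [0.196, -0.594, 0.405] pointing down, gripper open.
Joint ranges: [-2.6, 2.6], [-0.5, 2.12], [-1.47, 1.34], [0.16, 2.42], [-1.27, 4.41], [0.06, 2.06], [-2.6, 2.6]. Speed limits (rad/s): [2.22, 2.22, 2.79, 2.79, 3.14, 3.14, 3.14].

INTERFACE

Orientations are given as a unit quaternion [x, y, z, w].
In Python, from bench import status, vision, job, spotter, r gives the robot as it stands. The module is installed in compiled form; this text tells all that it offers.
- The arm moves only by the tool play_rows, never from a script. Its argument "series" is a list of rows, each a list of 6 numbers: the shift along the tool's x, y, z each as a share of 150 mm, from -1 to 1, then the turn, a rotation vector about the tool's x, y, z each as a share of 30 degrees, from -1 to 1. In form: [[x, y, z, ax, ay, az], ...]. A call has 1 to 5 rows; each row is the pose to reach, as a shift and turn from the pose commanded when the call began, along the tool's axes at that moment; what a row does not reach only later rows make up. A row lasts 1/10 s, in which the tool goes at most 50 mm and 8.59 degrees, less where a joint would pass 70% of its speed; a pose out of reach is approached as far as the arm can. A call with a number of a shift or a turn outside -1 to 1 is refused whole. A call with a gripper value outside its range is refused whole. "fingers" is the opening, from -1 (shut) to 1 (fully open), set as the call begins (left out, the last holds). The fingers move at their own pace and stop on an object; "squeeze" is the grip in N (left out, the last holds). Time passes only in rows, so rows that repeat a pose let the fingers close. It gives the time, the measured TCP pose, the force, the opening and the grip force at its end, in the units of the state.
- status.read_state(): the state, without advancing time (a new reading comes with each control period).
- vision.camera(name): name is "scene" or "top"; returns the picture (400x640x3 uint8, blue, green, red); there is no depth.
- vision.calibration(name): a dict with "fx", "fy", "cx", "cy" (pixels), "rvec" (rotation vector, rad) and "tvec" (3), from world to camera coordinates, as OpenCV has them. Camera axes: x right, y down, z forward; pixel columns grow to the right and rows downward; lengths in m; the calibration is good to about 2 mm. A picture is of the moment at which its call begins. calibration takes no time and is no camera call.
- job.close_job(): hands the job in; it is judged then, once.
Trained networks look in the newest picture that a camera, given by its name, has taken for a name from the list of things; names that differ only in an ending like _2 or _b are one class to them, and where a whole thing is asked for, a point or a joint stands for the part that bears it (a point fixed in the world has none). Each returns a list of dicts, best first, with "conf" (0 to 1); they miss things now and then, are a little off and sometimes report something else, mostly with a low value. They report only what shows in the picture. A call takes as long as a camera call. They do not tell look-alikes from the thing itself.
- spotter.boxes_of(camera, name): "point" ([x, y, z] in m, in world coordinates, good to about 4 mm: the middle of the surface that is visible of it).
- spotter.regions_of(camera, name): "pixels" (400x640 bool, what is visible of it).
The state is a dict: "time": time; "joint_positions": joint angles; "joint_vel": joint speeds; "joint_torque": joint torques, N m; "ee_pos": TCP position; "eef_rot": TCP orientation; "ft_force": force on the tool from outside, world axes, zero at the start; "torque": the same for the moment, N m; "width": finger opening in m; "grip_force": force on a finger pad.
Only numpy, scipy, OpenCV 4.12 (cv2) and the standard library are available. Lean on these libraries where they do the work, as an engineer would, in place of code of your own. Each camera call takes 0.05 s, during which the arm holds its last target. There are 200 camera calls.

## Working session

There is one attempt and no reset: what is moved stays moved. The work goes in short steps, Python scripts to look and compute and a tool call to move; the robot and the scene stay as the last step left them, time stands still between calls to the robot, and variables do not carry over. Pictures are saved under pics/ and viewed, at most 14 in all, crops included, and the job is handed in when it is done.

Besides the shell and the picture viewer there is one more tool, called after "Call:" as name(argument=value, ...), one argument or row to a line, values as JSON. play_rows: Moves the arm, as the interface text tells. Shift numbers are shares of 150 mm and turn numbers shares of 30 degrees, none past 1 either way. Its arguments: {"type":"object","properties":{"series":{"type":"array","items":{"type":"array","items":{"type":"number"}}},"fingers":{"type":"number"},"squeeze":{"type":"number"}},"required":["series"]}

```bash
mkdir -p pics
cat > h.py <<'E'
import numpy as np, cv2
from bench import status, vision, job, spotter, r
def ray(cam,u,v):
    c=vision.calibration(cam);R=cv2.Rodrigues(np.array(c["rvec"],float))[0];t=np.array(c["tvec"],float).ravel()
    d=R.T@np.array([(u-c["cx"])/c["fx"],(v-c["cy"])/c["fy"],1]);return -R.T@t,d
def atz(cam,u,v,z):
    o,d=ray(cam,u,v);return o+d*(z-o[2])/d[2]
def proj(cam,p):
    c=vision.calibration(cam);K=np.array([[c["fx"],0,c["cx"]],[0,c["fy"],c["cy"]],[0,0,1.]])
    return cv2.projectPoints(np.array([p],float),np.array(c["rvec"],float),np.array(c["tvec"],float),K,None)[0].ravel()
E
python3 - <<'E'
from h import *
for c in("scene","top"):
    cv2.imwrite(f"pics/{c}0.png",vision.camera(c))
    print(c,ray(c,320,200)[0].round(3))
    for n in["blue_bottle","yellow_bottle","green_bottle","grey_bottle","iodine","blue_stand","yellow_stand","green_stand","grey_stand","steel_tray"]:
        print(n,[(np.round(b["point"],3).tolist(),round(b["conf"],2),proj(c,b["point"]).round().astype(int).tolist()) for b in spotter.boxes_of(c,n)[:3]])
print(r.grasp_offset,status.read_state())
E
```

```text
scene [ 0.003 -0.467  0.643]
blue_bottle []
yellow_bottle [([0.578, -0.13, 0.041], 0.68, [372, 199])]
green_bottle [([0.605, -0.002, 0.005], 0.72, [334, 183]), ([0.578, -0.127, 0.043], 0.47, [371, 198])]
grey_bottle [([0.445, -0.203, 0.032], 0.85, [366, 253]), ([0.516, -0.199, 0.04], 0.66, [384, 229]), ([0.491, -0.276, 0.04], 0.59, [411, 254])]
iodine [([0.592, -0.229, 0.056], 0.87, [416, 209])]
blue_stand [([0.57, -0.128, 0.008], 0.56, [369, 211])]
yellow_stand [([0.594, -0.238, 0.009], 0.7, [417, 226])]
green_stand [([0.575, 0.237, 0.008], 0.67, [258, 154])]
grey_stand [([0.587, 0.121, 0.004], 0.55, [293, 169])]
steel_tray [([0.604, 0.001, 0.005], 0.94, [334, 183])]
top [ 0.361 -0.028  0.873]
blue_bottle [([0.462, -0.02, 0.039], 0.7, [313, 222]), ([0.59, 0.121, 0.007], 0.56, [254, 168])]
yellow_bottle [([0.579, -0.12, 0.046], 0.7, [360, 170])]
green_bottle [([0.451, 0.211, 0.039], 0.64, [207, 225])]
grey_bottle [([0.445, -0.193, 0.04], 0.69, [393, 231]), ([0.516, -0.19, 0.042], 0.51, [392, 199]), ([0.439, -0.104, 0.041], 0.51, [352, 233])]
iodine [([0.594, -0.217, 0.058], 0.64, [40
[... 343 characters left out ...]
8303,  0.33221731, -0.06471811,  1.4600819 ,  0.02160221,
        1.349906  , -0.08846845]), 'joint_vel': array([ 1.44278286e-03, -3.92987555e-04, -5.53699740e-06,  7.20850338e-04,
        1.56385462e-03,  3.61425798e-04,  5.97443645e-04]), 'joint_torque': array([-3.75906175e-04, -6.23055482e+01,  2.43592582e-02, -3.90119469e+01,
       -6.11537648e-02,  3.18441214e-02,  2.88344324e-05]), 'ee_pos': array([ 0.19592701, -0.59350887,  0.40477341]), 'eef_rot': array([9.87317512e-01, 1.58758082e-01, 1.80989460e-05, 3.82119499e-05]), 'ft_force': array([-0.5531329 , -0.81396997,  0.90590404]), 'torque': array([ 0.00403602, -0.0053697 ,  0.02613675]), 'grip_force': 0.0, 'width': 0.08725740257961288}
```

View pics/scene0.png

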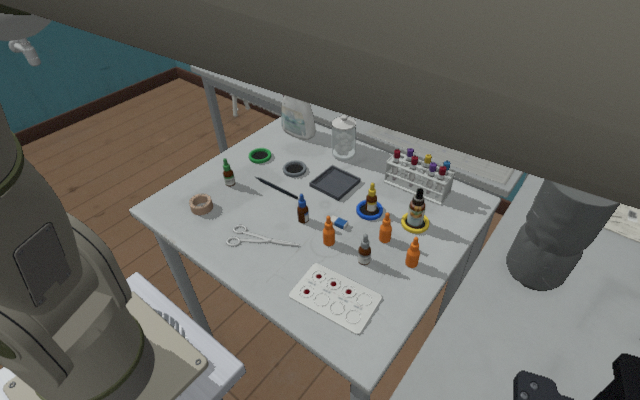

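View pics/top0.png

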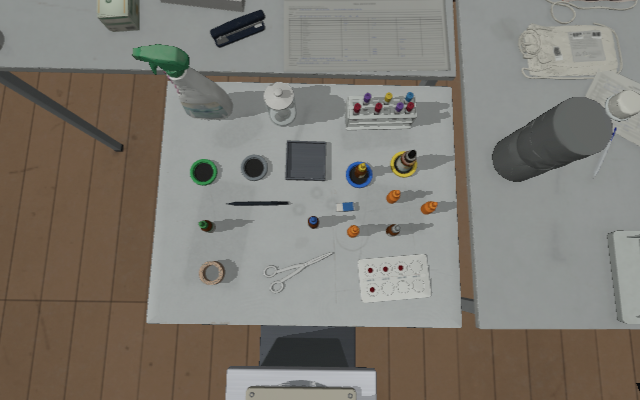

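The scene view shows:
- Blue bottle on the desk (302,208), green (229,174), grey-capped brown bottle (365,250).
- Yellow bottle on the blue stand (371,200) and iodine on the yellow stand (416,210).
- Three orange look-alikes (329,232), (386,229), (412,252).

The top view agrees: grey is at (393,230), and the oranges are at (353,231), (394,196) and (430,208). Next I'll fit the models to the masks from both views.

```bash
cat >> h.py <<'E'
from scipy.optimize import least_squares
def shape(name):
    if name=="steel_tray": return np.array([[a,b,z] for a in(-.046,.046) for b in(-.046,.046) for z in(0,.012)])
    L=[(.031,0),(.031,.01)] if "stand" in name else [(.017,0),(.017,.07),(.009,.102)] if name=="iodine" else [(.0125,0),(.0125,.05),(.009,.055),(.009,.08)]
    a=np.linspace(0,2*np.pi,24,endpoint=False)
    return np.array([[q*np.cos(t),q*np.sin(t),z] for q,z in L for t in a])
def P(cam,X):
    c=vision.calibration(cam);K=np.array([[c["fx"],0,c["cx"]],[0,c["fy"],c["cy"]],[0,0,1.]])
    return cv2.projectPoints(X,np.array(c["rvec"],float),np.array(c["tvec"],float),K,None)[0].reshape(-1,2)
def feat(pts):  # hull bbox
    lo,hi=pts.min(0),pts.max(0);return np.r_[lo,hi]
def mask(cam,name,near):
    best=None
    u0=proj(cam,near)
    for g in spotter.regions_of(cam,name):
        v,u=np.nonzero(g["pixels"])
        if len(u)<10: continue
        d=np.hypot(u.mean()-u0[0],v.mean()-u0[1])
        if d<14 and (best is None or d<best[0]): best=(d,np.c_[u,v],g["conf"])
    return best
def locate(name,near,cams=("scene","top"),fixz=None):
    """fit box of the silhouette in all views"""
    M={c:mask(c,name,near) for c in cams}; M={c:m for c,m in M.items() if m}
    if not M: return None
    S=shape(name)
    F={c:feat(m[1])+[-.5,-.5,.5,.5] for c,m in M.items()}
    fx=lambda p:p if fixz is None else np.r_[p,fixz]
    f=lambda p:np.concatenate([feat(P(c,S+fx(p)))-F[c] for c in F])
    x0=np.array(near,float)[:3 if fixz is None else 2]
    s=least_squares(f,x0,loss="soft_l1")
    return list(F),fx(s.x).round(4).tolist(),s.fun.round(1).tolist()
NEAR=dict(blue_bottle=[.462,-.025,.03],yellow_bottle=[.582,-.125,.04],green_bottle=[.451,.211,.03],grey_bottle=[.445,-.197,.03],iodine=[.594,-.222,.05],blue_stand=[.573,-.12,.006],yellow_stand=[.593,-.222,.006],green_stand=[.576,.236,.006],grey_stand=[.59,.12,.006],steel_tray=[.606,0,.005])
E
python3 - <<'E'
from h import *
for c in("scene","top"): vision.camera(c)
for n,p in NEAR.items():
    print(n,locate(n,p), locate(n,p,fixz=.004 if n in("yellow_bottle","iodine") else 0)[1] if 1 else 0)
E
```

```text
blue_bottle (['scene'], [0.5201, 0.0347, -0.0764], [0.4, -0.1, -0.4, 0.2]) [0.4625, -0.0212, 0.0]
yellow_bottle (['scene'], [0.6893, -0.0589, -0.1142], [0.9, -0.2, -0.8, 0.3]) [0.578, -0.125, 0.004]
green_bottle (['scene', 'top'], [0.4498, 0.2099, -0.0019], [-1.5, -0.8, 1.4, 2.2, -2.0, -1.2, 2.2, 0.8]) [0.4494, 0.2088, 0.0]
grey_bottle (['scene', 'top'], [0.4501, -0.1944, -0.0073], [-0.4, -0.9, 0.0, 2.5, -1.2, -0.5, 1.7, 0.0]) [0.4489, -0.1947, 0.0]
iodine (['scene', 'top'], [0.6048, -0.2248, -0.002], [-1.7, -0.8, 1.3, 2.9, -1.5, -1.4, 0.7, 0.8]) [0.6025, -0.2243, 0.004]
blue_stand (['scene', 'top'], [0.5793, -0.1227, -0.0015], [0.3, -2.6, 0.4, 1.9, -1.1, -0.6, 0.1, 1.5]) [0.5789, -0.1227, 0.0]
yellow_stand (['scene', 'top'], [0.6067, -0.2259, -0.0056], [-0.2, -1.4, 0.4, 2.4, -0.3, -1.5, 0.0, 1.2]) [0.6052, -0.2254, 0.0]
green_stand (['scene', 'top'], [0.5788, 0.2388, -0.0049], [-0.9, -0.9, 1.2, 1.4, -0.6, -0.1, 0.4, -0.0]) [0.5774, 0.2369, 0.0]
grey_stand (['scene', 'top'], [0.5889, 0.1196, 0.0031], [-0.8, 0.3, 0.3, -0.1, -0.2, -0.3, 0.4, -0.0]) [0.5902, 0.1206, 0.0]
steel_tray (['scene', 'top'], [0.61, 0.0015, -0.0015], [0.2, -0.3, -0.1, 0.4, -0.5, -0.2, 0.3, 0.2]) [0.6093, 0.0012, 0.0]
```

Call:
play_rows(
  series=[
    [0.842, -0.424, 0, 0, 0, 0.609],
    [0.842, -0.424, 0, 0, 0, 0.609],
    [0.842, -0.424, 0, 0, 0, 0.609],
    [0.842, -0.424, 0, 0, 0, 0.609],
  ],
  fingers=0.5,
  squeeze=15,
)

```text
time: 3.6
ee_pos: [0.3016, -0.4888, 0.4052]
eef_rot: [1.0, 0.004, 0.001, -0.001]
ft_force: [0.4, 0.6, 0.8]
width: 0.0675
grip_force: 0.0
```

Call:
play_rows(
  series=[
    [1, -1, 0, 0, 0, 0],
    [1, -1, 0, 0, 0, 0],
    [1, -1, 0, 0, 0, 0],
    [1, -1, 0, 0, 0, 0],
    [1, -1, 0, 0, 0, 0],
  ],
)

```text
time: 4.1
ee_pos: [0.4499, -0.3384, 0.405]
eef_rot: [1.0, 0.004, 0.001, -0.001]
ft_force: [-0.7, -0.2, 0.6]
width: 0.0652
grip_force: 0.0
```

Call:
play_rows(
  series=[
    [1, -0.77, 0.4, 0, 0, 0],
    [1, -0.77, 0.4, 0, 0, 0],
    [1, -0.77, 0.4, 0, 0, 0],
    [1, -0.77, 0.4, 0, 0, 0],
    [1, -0.77, 0.4, 0, 0, 0],
  ],
)

```text
time: 4.6
ee_pos: [0.5993, -0.222, 0.3418]
eef_rot: [1.0, 0.004, -0.001, -0.002]
ft_force: [-1.3, -0.6, 0.3]
width: 0.0648
grip_force: 0.0
```

Call:
play_rows(
  series=[
    [0.03, 0.01, 0.27, 0, 0, 0],
    [0.03, 0.01, 0.54, 0, 0, 0],
    [0.03, 0.01, 0.81, 0, 0, 0],
    [0.03, 0.01, 0.81, 0, 0, 0],
    [0.03, 0.01, 0.81, 0, 0, 0],
  ],
)

```text
time: 5.1
ee_pos: [0.6004, -0.2302, 0.224]
eef_rot: [1.0, -0.0, -0.0, -0.0]
ft_force: [-0.0, -0.3, 1.3]
width: 0.0652
grip_force: 0.0
```

Call:
play_rows(
  series=[
    [0, 0, 0, 0, 0, 0],
    [0, 0, 0, 0, 0, 0],
    [0, 0, 0, 0, 0, 0],
    [0, 0, 0, 0, 0, 0],
    [0, 0, 0, 0, 0, 0],
  ],
  fingers=-1,
)

```text
time: 5.6
ee_pos: [0.6005, -0.2295, 0.2237]
eef_rot: [1.0, 0.0, 0.0, 0.0]
ft_force: [-0.1, 0.9, -0.6]
width: 0.0332
grip_force: 6.8
```

Call:
play_rows(
  series=[
    [0, 0, -0.27, 0, 0, 0],
    [0, 0, -0.53, 0, 0, 0],
    [0, 0, -0.8, 0, 0, 0],
    [0, -0.3, -0.8, 0, 0, 0],
    [0.05, -0.6, -0.8, 0, 0, 0],
  ],
)

```text
time: 6.1
ee_pos: [0.6076, -0.1401, 0.3449]
eef_rot: [1.0, -0.002, 0.001, 0.001]
ft_force: [1.0, -0.2, -1.1]
width: 0.0325
grip_force: 14.7
```

Call:
play_rows(
  series=[
    [0, -0.3, 0, 0, 0, 0],
    [0, -0.6, 0, 0, 0, 0],
    [0, -0.94, 0, 0, 0, 0],
    [0, -0.94, 0, 0, 0, 0],
    [0, -0.94, 0, 0, 0, 0],
  ],
)

```text
time: 6.6
ee_pos: [0.6078, 0.0032, 0.3433]
eef_rot: [1.0, 0.002, 0.0, -0.0]
ft_force: [0.9, -1.8, -0.7]
width: 0.0326
grip_force: 14.7
```

Call:
play_rows(
  series=[
    [0, 0, 0.3, 0, 0, 0],
    [0, 0, 0.6, 0, 0, 0],
    [0, 0, 0.75, 0, 0, 0],
    [0, 0, 0.79, 0, 0, 0],
    [0, 0, 0.79, 0, 0, 0],
  ],
)

```text
time: 7.1
ee_pos: [0.608, 0.0004, 0.2245]
eef_rot: [1.0, -0.001, -0.0, 0.0]
ft_force: [-0.2, -0.4, -0.4]
width: 0.0323
grip_force: 14.8
```

Call:
play_rows(
  series=[
    [0, 0, 0.005, 0, 0, 0],
    [0, 0, 0.005, 0, 0, 0],
    [0, 0, 0.005, 0, 0, 0],
    [0, 0, 0.005, 0, 0, 0],
  ],
  fingers=0.5,
)

```text
time: 7.5
ee_pos: [0.6081, 0.0012, 0.2245]
eef_rot: [1.0, -0.0, 0.0, 0.0]
ft_force: [-0.0, -0.2, -0.6]
width: 0.0559
grip_force: 0.0
```

Call:
play_rows(
  series=[
    [0, 0, -0.2, 0, 0, 0],
    [0, 0, -0.5, 0, 0, 0],
    [0, 0, -0.8, 0, 0, 0],
    [-0.1, 0.3, -0.8, 0, 0, 0],
    [-0.19, 0.6, -0.8, 0, 0, 0],
  ],
)

```text
time: 8.0
ee_pos: [0.5795, -0.0882, 0.3461]
eef_rot: [1.0, 0.002, 0.002, 0.0]
ft_force: [0.7, -1.2, -0.6]
width: 0.0652
grip_force: 0.0
```

Call:
play_rows(
  series=[
    [0, 0.23, 0, 0, 0, 0],
    [0, 0.23, 0, 0, 0, 0],
    [0, 0.23, 0, 0, 0, 0],
  ],
)

```text
time: 8.3
ee_pos: [0.5793, -0.1237, 0.3442]
eef_rot: [1.0, -0.001, 0.0, -0.0]
ft_force: [0.4, 0.4, 0.1]
width: 0.0652
grip_force: 0.0
```

Run:
```python
from h import *
for c in("scene","top"): cv2.imwrite(f"pics/{c}1.png",vision.camera(c)[100:300,150:470])
for n,p,z in[("iodine",[.609,.0,.05],.004),("yellow_stand",NEAR["yellow_stand"],0)]: print(n,locate(n,p,fixz=z))
a,b=[cv2.resize(cv2.imread(f"pics/{c}1.png"),None,fx=2,fy=1.5) for c in("scene","top")]
cv2.imwrite("pics/both1.png",np.vstack([a,b]))
s=status.read_state();print(s["ee_pos"],s["time"])
```

```text
iodine (['scene', 'top'], [0.61, 0.0002, 0.004], [0.4, -2.2, -0.5, 1.0, 0.0, -0.8, 0.1, 1.1])
yellow_stand (['scene'], [0.6041, -0.2263, 0.0], [-1.5, -0.5, 1.4, 0.4])
[ 0.57962189 -0.12186984  0.34400024] 8.6
```

View pics/both1.png

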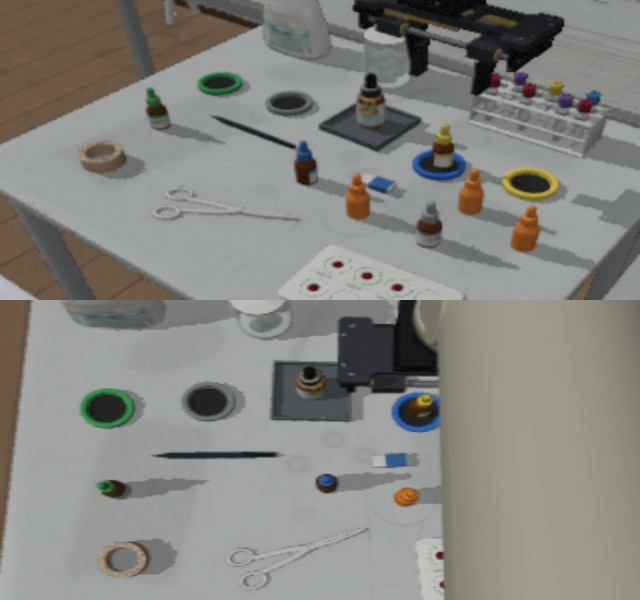

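Iodine stands in the tray (crop, scene 370,100) and the yellow stand is free (530,183). Yellow bottle next.

Call:
play_rows(
  series=[
    [-0.01, 0.023, 0.3, 0, 0, 0],
    [-0.01, 0.023, 0.55, 0, 0, 0],
    [-0.01, 0.023, 0.8, 0, 0, 0],
    [-0.01, 0.023, 0.92, 0, 0, 0],
    [-0.01, 0.023, 0.92, 0, 0, 0],
  ],
)

```text
time: 9.1
ee_pos: [0.5768, -0.1258, 0.2031]
eef_rot: [1.0, 0.0, -0.003, -0.001]
ft_force: [-0.6, 0.3, -0.1]
width: 0.0653
grip_force: 0.0
```

Call:
play_rows(
  series=[
    [0, 0, 0, 0, 0, 0],
    [0, 0, 0, 0, 0, 0],
    [0, 0, 0, 0, 0, 0],
    [0, 0, 0, 0, 0, 0],
    [0, 0, 0, 0, 0, 0],
  ],
  fingers=-1,
  squeeze=10,
)

```text
time: 9.6
ee_pos: [0.5781, -0.1265, 0.2066]
eef_rot: [1.0, -0.0, 0.0, 0.0]
ft_force: [-0.9, 0.3, -0.6]
width: 0.033
grip_force: 0.0
```

Call:
play_rows(
  series=[
    [0, 0, 0, 0, 0, 0],
    [0, 0, 0, 0, 0, 0],
    [0, 0, 0, 0, 0, 0],
  ],
)

```text
time: 9.9
ee_pos: [0.578, -0.1265, 0.2063]
eef_rot: [1.0, -0.0, 0.0, 0.0]
ft_force: [-0.0, -0.2, 3.2]
width: 0.0244
grip_force: 10.0
```

Call:
play_rows(
  series=[
    [0, 0, -0.27, 0, 0, 0],
    [0, 0, -0.53, 0, 0, 0],
    [0, 0, -0.7, 0, 0, 0],
    [0.08, 0.3, -0.7, 0, 0, 0],
    [0.177, 0.662, -0.7, 0, 0, 0],
  ],
)

```text
time: 10.4
ee_pos: [0.6036, -0.2192, 0.3127]
eef_rot: [1.0, 0.002, 0.001, 0.0]
ft_force: [0.5, -1.5, -0.2]
width: 0.0244
grip_force: 10.0
```

Call:
play_rows(
  series=[
    [0, 0, 0, 0, 0, 0],
    [0, 0, 0.25, 0, 0, 0],
    [0, 0, 0.5, 0, 0, 0],
    [0, 0, 0.69, 0, 0, 0],
    [0, 0, 0.69, 0, 0, 0],
  ],
)

```text
time: 10.9
ee_pos: [0.6014, -0.2198, 0.2037]
eef_rot: [1.0, -0.0, -0.003, -0.001]
ft_force: [0.1, -0.3, -0.2]
width: 0.0251
grip_force: 10.0
```

Call:
play_rows(
  series=[
    [0, 0, 0.005, 0, 0, 0],
    [0, 0, 0.005, 0, 0, 0],
  ],
)

```text
time: 11.1
ee_pos: [0.6035, -0.2198, 0.2084]
eef_rot: [1.0, -0.0, 0.001, 0.0]
ft_force: [-0.2, 0.4, -0.3]
width: 0.0246
grip_force: 10.0
```

Call:
play_rows(
  series=[
    [0, 0.04, 0.01, 0, 0, 0],
    [0, 0.04, 0.01, 0, 0, 0],
    [0, 0.04, 0.01, 0, 0, 0],
  ],
)

```text
time: 11.4
ee_pos: [0.6029, -0.2263, 0.2058]
eef_rot: [1.0, -0.0, 0.0, 0.0]
ft_force: [0.2, 1.2, -0.2]
width: 0.0248
grip_force: 10.0
```

Call:
play_rows(
  series=[
    [0, 0, 0, 0, 0, 0],
    [0, 0, 0, 0, 0, 0],
    [0, 0, 0, 0, 0, 0],
    [0, 0, 0, 0, 0, 0],
  ],
  fingers=0.3,
)

```text
time: 11.8
ee_pos: [0.6029, -0.2257, 0.2053]
eef_rot: [1.0, 0.0, 0.0, 0.0]
ft_force: [-0.6, -1.0, 1.0]
width: 0.0491
grip_force: 0.0
```

Call:
play_rows(
  series=[
    [0, 0, -0.2, 0, 0, 0],
    [0, 0, -0.5, 0, 0, 0],
    [0, 0, -0.75, 0, 0, 0],
    [-0.25, -0.3, -0.75, 0, 0, 0],
    [-0.47, -0.6, -0.75, 0, 0, 0],
  ],
)

```text
time: 12.3
ee_pos: [0.5406, -0.1472, 0.319]
eef_rot: [1.0, -0.001, 0.001, 0.0]
ft_force: [-0.3, 1.3, -0.7]
width: 0.0563
grip_force: 0.0
```

Call:
play_rows(
  series=[
    [-0.25, -0.3, 0, 0, 0, 0],
    [-0.47, -0.6, 0, 0, 0, 0],
    [-0.47, -0.76, 0, 0, 0, 0],
    [-0.47, -0.76, 0, 0, 0, 0],
  ],
)

```text
time: 12.7
ee_pos: [0.4693, -0.0286, 0.3183]
eef_rot: [1.0, 0.003, 0.0, -0.0]
ft_force: [0.4, 0.3, -0.4]
width: 0.0569
grip_force: 0.0
```

Run:
```python
from h import *
a=[vision.camera(c) for c in("scene","top")]
for n,p,z in[("yellow_bottle",[.604,-.226,.04],.004),("blue_bottle",NEAR["blue_bottle"],0),("blue_stand",NEAR["blue_stand"],0),("yellow_stand",NEAR["yellow_stand"],0)]: print(n,locate(n,p,fixz=z))
cv2.imwrite("pics/both2.png",np.vstack([cv2.resize(i[120:270,200:520],None,fx=2,fy=2) for i in a]))
s=status.read_state();print(s["ee_pos"],s["time"])
```

```text
yellow_bottle (['scene', 'top'], [0.6053, -0.2232, 0.004], [-2.8, -3.5, 1.0, 2.1, -0.8, -1.3, 1.0, 1.1])
blue_bottle (['scene'], [0.4625, -0.0212, 0.0], [-0.3, -2.3, 0.3, 1.7])
blue_stand (['scene'], [0.5793, -0.1215, 0.0], [-0.0, -0.3, 0.0, 0.2])
yellow_stand (['scene'], [0.6042, -0.225, 0.0], [-0.9, -1.8, 0.9, 1.1])
[ 0.47062521 -0.03379397  0.31760565] 13.2
```

View pics/both2.png

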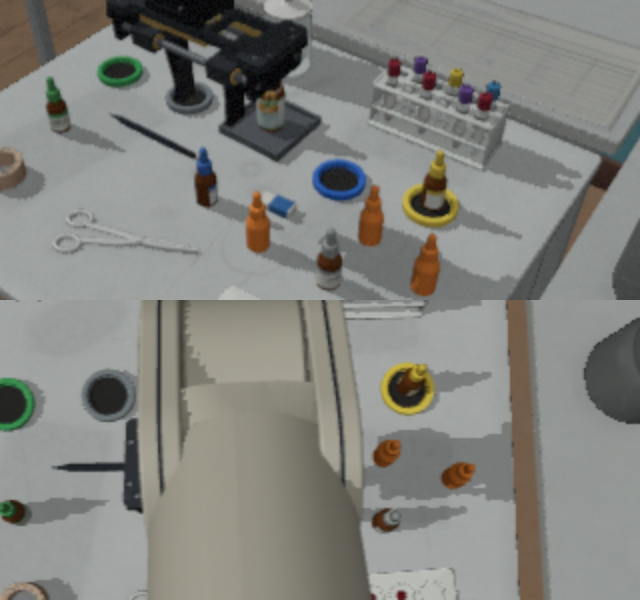

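Yellow is well seated in its stand (crop 433,185). Now blue.

Call:
play_rows(
  series=[
    [-0.05, -0.082, 0, 0, 0, 0],
    [-0.05, -0.082, 0.25, 0, 0, 0],
    [-0.05, -0.082, 0.5, 0, 0, 0],
    [-0.05, -0.082, 0.77, 0, 0, 0],
    [-0.05, -0.082, 0.77, 0, 0, 0],
  ],
)

```text
time: 13.7
ee_pos: [0.4604, -0.0203, 0.1983]
eef_rot: [1.0, 0.0, -0.004, -0.001]
ft_force: [-0.4, 0.3, 0.6]
width: 0.0564
grip_force: 0.0
```

Call:
play_rows(
  series=[
    [0, 0, 0, 0, 0, 0],
    [0, 0, 0, 0, 0, 0],
    [0, 0, 0, 0, 0, 0],
    [0, 0, 0, 0, 0, 0],
    [0, 0, 0, 0, 0, 0],
  ],
  fingers=-1,
)

```text
time: 14.2
ee_pos: [0.4633, -0.021, 0.203]
eef_rot: [1.0, -0.0, 0.001, 0.0]
ft_force: [-0.4, -0.1, 2.0]
width: 0.0245
grip_force: 10.6
```

Call:
play_rows(
  series=[
    [0, 0, 0, 0, 0, 0],
    [0, 0, 0, 0, 0, 0],
    [0, 0, 0, 0, 0, 0],
  ],
)

```text
time: 14.5
ee_pos: [0.4634, -0.021, 0.203]
eef_rot: [1.0, -0.0, 0.001, 0.0]
ft_force: [-1.0, -0.1, 6.9]
width: 0.0249
grip_force: 10.0
```

Call:
play_rows(
  series=[
    [0, 0, -0.25, 0, 0, 0],
    [0, 0, -0.5, 0, 0, 0],
    [0.1, 0.1, -0.7, 0, 0, 0],
    [0.3, 0.3, -0.7, 0, 0, 0],
    [0.55, 0.5, -0.7, 0, 0, 0],
  ],
)

```text
time: 15.0
ee_pos: [0.5462, -0.0969, 0.309]
eef_rot: [1.0, 0.0, 0.001, 0.001]
ft_force: [0.3, 0.6, 0.7]
width: 0.0249
grip_force: 10.0
```

Call:
play_rows(
  series=[
    [0.22, 0.17, 0, 0, 0, 0],
    [0.22, 0.17, 0, 0, 0, 0],
    [0.22, 0.17, 0.3, 0, 0, 0],
    [0.22, 0.17, 0.5, 0, 0, 0],
    [0.22, 0.17, 0.5, 0, 0, 0],
  ],
)

```text
time: 15.5
ee_pos: [0.5765, -0.1211, 0.2281]
eef_rot: [1.0, 0.0, -0.004, -0.001]
ft_force: [-0.4, -0.8, -0.3]
width: 0.0247
grip_force: 10.0
```

Call:
play_rows(
  series=[
    [0, 0, 0, 0, 0, 0],
    [0, 0, 0, 0, 0, 0],
  ],
)

```text
time: 15.7
ee_pos: [0.5792, -0.1214, 0.2344]
eef_rot: [1.0, 0.0, 0.001, 0.0]
ft_force: [-0.0, 0.3, -0.8]
width: 0.0245
grip_force: 10.0
```

Call:
play_rows(
  series=[
    [0, 0, 0.1, 0, 0, 0],
    [0, 0, 0.177, 0, 0, 0],
    [0, 0, 0.177, 0, 0, 0],
    [0, 0, 0.177, 0, 0, 0],
  ],
)

```text
time: 16.1
ee_pos: [0.5783, -0.1215, 0.2051]
eef_rot: [1.0, -0.0, -0.0, -0.0]
ft_force: [0.4, -0.4, -0.3]
width: 0.0248
grip_force: 10.0
```

Call:
play_rows(
  series=[
    [0, 0, 0, 0, 0, 0],
    [0, 0, 0, 0, 0, 0],
    [0, 0, 0, 0, 0, 0],
    [0, 0, 0, 0, 0, 0],
  ],
  fingers=0.3,
)

```text
time: 16.5
ee_pos: [0.5785, -0.1215, 0.2058]
eef_rot: [1.0, -0.0, 0.0, 0.0]
ft_force: [-0.2, -0.3, 0.1]
width: 0.0489
grip_force: 0.0
```

Call:
play_rows(
  series=[
    [0, 0, -0.2, 0, 0, 0],
    [0, 0, -0.5, 0, 0, 0],
    [0, 0, -0.75, 0, 0, 0],
    [-0.25, -0.25, -0.75, 0, 0, 0],
    [-0.5, -0.45, -0.75, 0, 0, 0],
  ],
)

```text
time: 17.0
ee_pos: [0.5041, -0.0538, 0.3194]
eef_rot: [1.0, -0.0, 0.002, -0.0]
ft_force: [0.5, 2.1, 0.2]
width: 0.0567
grip_force: 0.0
```

Call:
play_rows(
  series=[
    [-0.1, -0.3, 0, 0, 0, 0],
    [-0.2, -0.6, 0, 0, 0, 0],
    [-0.36, -0.9, 0, 0, 0, 0],
    [-0.36, -0.9, 0, 0, 0, 0],
  ],
)

```text
time: 17.4
ee_pos: [0.4477, 0.0861, 0.3187]
eef_rot: [1.0, 0.004, 0.0, -0.0]
ft_force: [1.2, -1.5, -0.0]
width: 0.0563
grip_force: 0.0
```

Call:
play_rows(
  series=[
    [0, -0.3, 0, 0, 0, 0],
    [0, -0.6, 0, 0, 0, 0],
    [0, -0.86, 0, 0, 0, 0],
    [0, -0.86, 0, 0, 0, 0],
    [0, -0.86, 0, 0, 0, 0],
  ],
)

```text
time: 17.9
ee_pos: [0.4502, 0.2098, 0.3181]
eef_rot: [1.0, 0.001, -0.0, 0.0]
ft_force: [0.2, -0.4, 0.2]
width: 0.0566
grip_force: 0.0
```

Run:
```python
from h import *
a=[vision.camera(c) for c in("scene","top")]
for n,p,z in[("blue_bottle",[.579,-.122,.04],.004),("blue_stand",NEAR["blue_stand"],0),("yellow_bottle",[.604,-.226,.04],.004),("green_bottle",NEAR["green_bottle"],0),("green_stand",NEAR["green_stand"],0)]: print(n,locate(n,p,fixz=z))
cv2.imwrite("pics/both3.png",np.vstack([cv2.resize(i[120:270,180:500],None,fx=2,fy=2) for i in a]))
s=status.read_state();print(s["ee_pos"],s["time"])
```

```text
blue_bottle (['top'], [0.5765, -0.1215, 0.004], [-0.4, -1.1, 0.4, 1.3])
blue_stand (['scene', 'top'], [0.5797, -0.1208, 0.0], [-0.2, -1.5, -0.2, 0.0, 0.2, 0.1, 0.4, 0.2])
yellow_bottle (['scene', 'top'], [0.6059, -0.2245, 0.004], [-1.2, -2.4, 0.7, 1.2, -1.2, -1.5, 1.7, 1.8])
green_bottle (['scene'], [0.4482, 0.2073, 0.0], [-0.4, -1.7, 0.5, 1.3])
green_stand (['scene', 'top'], [0.5773, 0.2364, 0.0], [-0.0, -0.8, 0.3, 0.5, -1.3, -0.0, 0.9, 0.2])
[0.45031763 0.20921131 0.31818467] 18.5
```

View pics/both3.png

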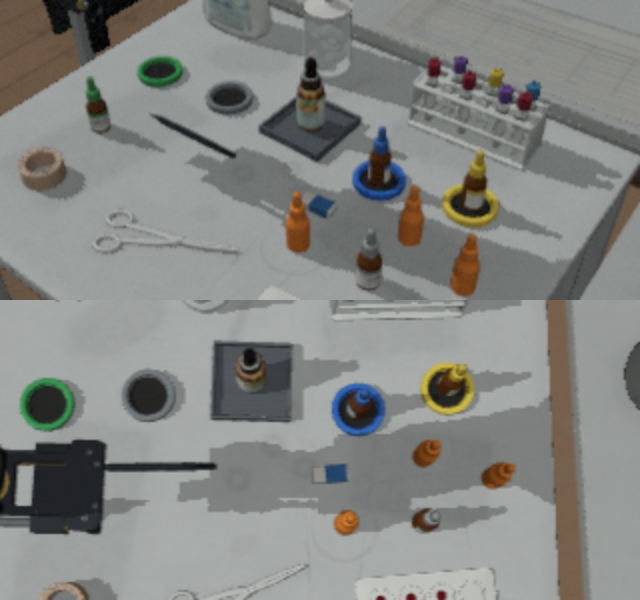

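Blue and yellow are standing in their stands (crop 379,175 and 473,200). Now green.

Call:
play_rows(
  series=[
    [-0.005, 0, 0.25, 0, 0, 0],
    [-0.005, 0, 0.5, 0, 0, 0],
    [-0.005, 0, 0.7, 0, 0, 0],
    [-0.005, 0, 0.78, 0, 0, 0],
    [-0.005, 0, 0.78, 0, 0, 0],
  ],
)

```text
time: 19.0
ee_pos: [0.4491, 0.2092, 0.2001]
eef_rot: [1.0, 0.0, -0.001, 0.0]
ft_force: [-0.3, -0.3, 0.1]
width: 0.0566
grip_force: 0.0
```

Call:
play_rows(
  series=[
    [0, 0, 0, 0, 0, 0],
    [0, 0, 0, 0, 0, 0],
    [0, 0, 0, 0, 0, 0],
    [0, 0, 0, 0, 0, 0],
    [0, 0, 0, 0, 0, 0],
  ],
  fingers=-1,
)

```text
time: 19.5
ee_pos: [0.4497, 0.2094, 0.2016]
eef_rot: [1.0, -0.0, 0.0, -0.0]
ft_force: [-0.6, 0.1, 2.0]
width: 0.0245
grip_force: 10.6
```

Call:
play_rows(
  series=[
    [0, 0, 0, 0, 0, 0],
    [0, 0, 0, 0, 0, 0],
    [0, 0, 0, 0, 0, 0],
  ],
)

```text
time: 19.8
ee_pos: [0.4498, 0.2095, 0.2016]
eef_rot: [1.0, -0.0, 0.0, -0.0]
ft_force: [-0.8, 0.1, 5.0]
width: 0.0247
grip_force: 10.0
```

Call:
play_rows(
  series=[
    [0, 0, -0.25, 0, 0, 0],
    [0, 0, -0.5, 0, 0, 0],
    [0.2, -0.05, -0.6, 0, 0, 0],
    [0.5, -0.1, -0.6, 0, 0, 0],
    [0.8, -0.18, -0.6, 0, 0, 0],
  ],
)

```text
time: 20.3
ee_pos: [0.5713, 0.2357, 0.292]
eef_rot: [1.0, -0.001, 0.001, 0.001]
ft_force: [-0.1, 0.1, 0.3]
width: 0.0248
grip_force: 10.0
```

Call:
play_rows(
  series=[
    [0.05, 0, 0, 0, 0, 0],
    [0.05, 0, 0, 0, 0, 0],
    [0.05, 0, 0.2, 0, 0, 0],
    [0.05, 0, 0.4, 0, 0, 0],
    [0.05, 0, 0.4, 0, 0, 0],
  ],
)

```text
time: 20.8
ee_pos: [0.5745, 0.2355, 0.2276]
eef_rot: [1.0, 0.0, -0.003, 0.001]
ft_force: [-0.5, -0.8, -1.3]
width: 0.0246
grip_force: 10.0
```

Call:
play_rows(
  series=[
    [0, 0, 0, 0, 0, 0],
    [0, 0, 0, 0, 0, 0],
  ],
)

```text
time: 21.0
ee_pos: [0.5771, 0.2367, 0.2332]
eef_rot: [1.0, 0.0, 0.001, -0.0]
ft_force: [-0.1, -0.3, 0.6]
width: 0.0244
grip_force: 10.0
```

Call:
play_rows(
  series=[
    [0, 0, 0.1, 0, 0, 0],
    [0, 0, 0.183, 0, 0, 0],
    [0, 0, 0.183, 0, 0, 0],
    [0, 0, 0.183, 0, 0, 0],
  ],
)

```text
time: 21.4
ee_pos: [0.5768, 0.2362, 0.203]
eef_rot: [1.0, 0.0, -0.001, 0.0]
ft_force: [-0.2, 0.8, 0.6]
width: 0.025
grip_force: 10.0
```

Call:
play_rows(
  series=[
    [0, 0, 0, 0, 0, 0],
    [0, 0, 0, 0, 0, 0],
    [0, 0, 0, 0, 0, 0],
    [0, 0, 0, 0, 0, 0],
  ],
  fingers=0.3,
)

```text
time: 21.8
ee_pos: [0.5771, 0.2363, 0.2038]
eef_rot: [1.0, -0.0, 0.0, 0.0]
ft_force: [-0.4, -0.7, 0.1]
width: 0.049
grip_force: 0.0
```

Call:
play_rows(
  series=[
    [0, 0, -0.2, 0, 0, 0],
    [0, 0, -0.5, 0, 0, 0],
    [0, 0, -0.75, 0, 0, 0],
    [-0.25, 0.25, -0.75, 0, 0, 0],
    [-0.5, 0.45, -0.75, 0, 0, 0],
  ],
)

```text
time: 22.3
ee_pos: [0.5027, 0.1692, 0.3173]
eef_rot: [1.0, 0.0, 0.001, -0.001]
ft_force: [-0.5, -0.4, 0.2]
width: 0.0566
grip_force: 0.0
```

Call:
play_rows(
  series=[
    [-0.1, 0.3, 0, 0, 0, 0],
    [-0.2, 0.6, 0, 0, 0, 0],
    [-0.35, 0.9, 0, 0, 0, 0],
    [-0.35, 1, 0, 0, 0, 0],
  ],
)

```text
time: 22.7
ee_pos: [0.4482, 0.0154, 0.3162]
eef_rot: [1.0, -0.002, -0.0, 0.001]
ft_force: [0.5, 0.1, 0.2]
width: 0.0565
grip_force: 0.0
```

Call:
play_rows(
  series=[
    [0, 0.3, 0, 0, 0, 0],
    [0, 0.6, 0, 0, 0, 0],
    [0, 1, 0, 0, 0, 0],
    [0, 1, 0, 0, 0, 0],
  ],
)

```text
time: 23.1
ee_pos: [0.4494, -0.1359, 0.3163]
eef_rot: [1.0, -0.003, 0.0, 0.001]
ft_force: [-0.4, -0.3, 0.4]
width: 0.0569
grip_force: 0.0
```

Call:
play_rows(
  series=[
    [0, 0.3, 0, 0, 0, 0],
    [0, 0.42, 0, 0, 0, 0],
    [0, 0.42, 0, 0, 0, 0],
    [0, 0.42, 0, 0, 0, 0],
  ],
)

```text
time: 23.5
ee_pos: [0.4505, -0.1928, 0.3162]
eef_rot: [1.0, 0.0, 0.0, -0.0]
ft_force: [0.5, 0.7, -0.3]
width: 0.0559
grip_force: 0.0
```

Run:
```python
from h import *
a=[vision.camera(c) for c in("scene","top")]
for n,p,z in[("green_bottle",[.577,.237,.04],.004),("green_stand",NEAR["green_stand"],0),("grey_bottle",NEAR["grey_bottle"],0),("grey_stand",NEAR["grey_stand"],0)]: print(n,locate(n,p,fixz=z))
print([np.round(b["point"],3).tolist() for b in spotter.boxes_of("scene","grey_bottle")])
cv2.imwrite("pics/both4.png",np.vstack([cv2.resize(i[120:270,180:500],None,fx=2,fy=2) for i in a]))
s=status.read_state();print(s["ee_pos"],s["time"])
```

```text
green_bottle (['top'], [0.5746, 0.2324, 0.004], [-1.4, -1.6, 2.1, 2.2])
green_stand (['scene', 'top'], [0.5784, 0.2359, 0.0], [-0.6, -1.9, 0.7, 0.4, -0.1, 0.5, 0.2, -0.3])
grey_bottle (['scene'], [0.4464, -0.197, 0.0], [-0.3, -2.8, 0.3, 2.1])
grey_stand (['scene', 'top'], [0.5906, 0.1197, 0.0], [-0.2, -0.0, 0.7, 0.5, 0.0, -0.6, -0.4, 0.6])
[[0.49, -0.281, 0.044], [0.513, -0.199, 0.034], [0.439, -0.11, 0.041], [0.446, -0.2, 0.037]]
[ 0.45035642 -0.19338599  0.31629028] 24.05
```

View pics/both4.png

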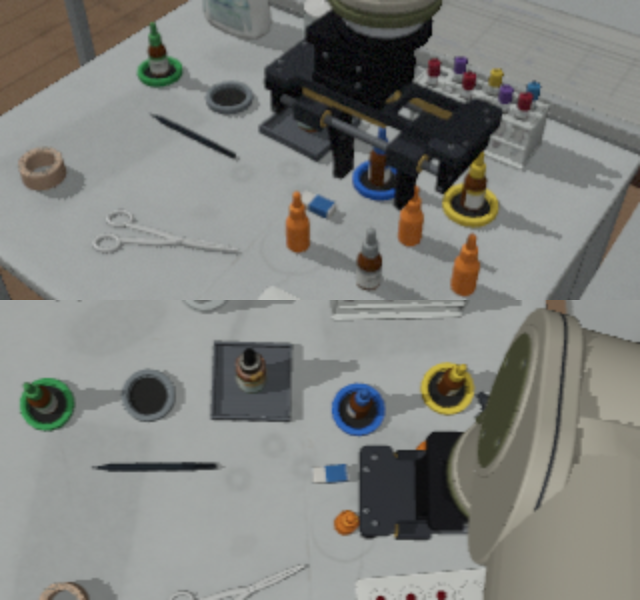

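Green is in its stand (crop 157,62). Now grey.

Call:
play_rows(
  series=[
    [-0.013, 0.013, 0.25, 0, 0, 0],
    [-0.013, 0.013, 0.5, 0, 0, 0],
    [-0.013, 0.013, 0.7, 0, 0, 0],
    [-0.013, 0.013, 0.765, 0, 0, 0],
    [-0.013, 0.013, 0.765, 0, 0, 0],
  ],
)

```text
time: 24.55
ee_pos: [0.4481, -0.1953, 0.2007]
eef_rot: [1.0, 0.0, -0.001, -0.001]
ft_force: [0.4, -0.2, 0.9]
width: 0.0563
grip_force: 0.0
```

Call:
play_rows(
  series=[
    [0, 0, 0, 0, 0, 0],
    [0, 0, 0, 0, 0, 0],
    [0, 0, 0, 0, 0, 0],
    [0, 0, 0, 0, 0, 0],
    [0, 0, 0, 0, 0, 0],
  ],
  fingers=-1,
)

```text
time: 25.05
ee_pos: [0.4485, -0.1955, 0.2019]
eef_rot: [1.0, -0.0, 0.0, 0.0]
ft_force: [-1.0, 0.1, 0.2]
width: 0.0245
grip_force: 10.6
```

Call:
play_rows(
  series=[
    [0, 0, 0, 0, 0, 0],
    [0, 0, 0, 0, 0, 0],
    [0, 0, 0, 0, 0, 0],
  ],
)

```text
time: 25.35
ee_pos: [0.4486, -0.1955, 0.2019]
eef_rot: [1.0, -0.0, 0.0, 0.0]
ft_force: [-1.3, 0.3, 5.1]
width: 0.0248
grip_force: 10.0
```

Call:
play_rows(
  series=[
    [0, 0, -0.25, 0, 0, 0],
    [0, 0, -0.5, 0, 0, 0],
    [0, 0, -0.8, 0, 0, 0],
    [0, -0.3, -0.8, 0, 0, 0],
    [0, -0.6, -0.8, 0, 0, 0],
  ],
)

```text
time: 25.85
ee_pos: [0.4485, -0.1051, 0.3227]
eef_rot: [1.0, -0.002, 0.001, 0.0]
ft_force: [0.9, 1.6, -0.8]
width: 0.0244
grip_force: 10.0
```

Call:
play_rows(
  series=[
    [0, -0.3, 0, 0, 0, 0],
    [0, -0.6, 0, 0, 0, 0],
    [0, -0.9, 0, 0, 0, 0],
    [0, -1, 0, 0, 0, 0],
  ],
)

```text
time: 26.25
ee_pos: [0.4477, 0.049, 0.3216]
eef_rot: [1.0, 0.003, 0.0, -0.0]
ft_force: [0.0, -1.5, 0.3]
width: 0.0244
grip_force: 10.0
```

Call:
play_rows(
  series=[
    [0.1, -0.3, 0, 0, 0, 0],
    [0.4, -0.5, 0, 0, 0, 0],
    [0.7, -0.5, 0, 0, 0, 0],
    [0.94, -0.5, 0, 0, 0, 0],
    [0.94, -0.5, 0, 0, 0, 0],
  ],
)

```text
time: 26.75
ee_pos: [0.5925, 0.1187, 0.3197]
eef_rot: [1.0, -0.001, -0.001, -0.001]
ft_force: [-1.1, -0.3, 0.0]
width: 0.0246
grip_force: 10.0
```

Call:
play_rows(
  series=[
    [0, 0, 0.2, 0, 0, 0],
    [0, 0, 0.4, 0, 0, 0],
    [0, 0, 0.6, 0, 0, 0],
    [0, 0, 0.6, 0, 0, 0],
    [0, 0, 0.6, 0, 0, 0],
  ],
)

```text
time: 27.25
ee_pos: [0.5892, 0.1196, 0.2319]
eef_rot: [1.0, 0.0, -0.0, 0.0]
ft_force: [0.0, 0.2, 0.3]
width: 0.0244
grip_force: 10.0
```

Call:
play_rows(
  series=[
    [0, 0, 0.1, 0, 0, 0],
    [0, 0, 0.17, 0, 0, 0],
    [0, 0, 0.17, 0, 0, 0],
    [0, 0, 0.17, 0, 0, 0],
  ],
)

```text
time: 27.65
ee_pos: [0.5894, 0.1195, 0.2061]
eef_rot: [1.0, 0.0, -0.0, 0.0]
ft_force: [0.2, -0.6, 0.2]
width: 0.0245
grip_force: 10.0
```

Call:
play_rows(
  series=[
    [0, 0, 0, 0, 0, 0],
    [0, 0, 0, 0, 0, 0],
    [0, 0, 0, 0, 0, 0],
    [0, 0, 0, 0, 0, 0],
  ],
  fingers=0.3,
)

```text
time: 28.05
ee_pos: [0.5894, 0.1195, 0.2061]
eef_rot: [1.0, -0.0, 0.0, 0.0]
ft_force: [-0.5, 0.7, 0.3]
width: 0.0488
grip_force: 0.0
```

Call:
play_rows(
  series=[
    [0, 0, -0.2, 0, 0, 0],
    [0, 0, -0.5, 0, 0, 0],
    [0, 0, -0.8, 0, 0, 0],
    [-0.3, 0, -1, 0, 0, 0],
    [-0.6, 0, -1, 0, 0, 0],
  ],
)

```text
time: 28.55
ee_pos: [0.4998, 0.1203, 0.3596]
eef_rot: [1.0, -0.0, 0.003, -0.001]
ft_force: [0.0, 1.0, 1.4]
width: 0.0563
grip_force: 0.0
```

Call:
play_rows(
  series=[
    [-0.3, 0.3, 0, 0, 0, 0],
    [-0.3, 0.6, 0, 0, 0, 0],
    [-0.3, 1, 0, 0, 0, 0],
    [-0.3, 1, 0, 0, 0, 0],
  ],
)

```text
time: 28.95
ee_pos: [0.4535, -0.0354, 0.3563]
eef_rot: [1.0, -0.003, 0.0, 0.001]
ft_force: [0.2, 0.7, -0.7]
width: 0.0565
grip_force: 0.0
```

Call:
play_rows(
  series=[
    [0, 0.3, 0, 0, 0, 0],
    [0, 0.6, 0, 0, 0, 0],
    [0, 1, 0, 0, 0, 0],
    [0, 1, 0, 0, 0, 0],
  ],
)

```text
time: 29.35
ee_pos: [0.4532, -0.186, 0.3559]
eef_rot: [1.0, -0.004, -0.0, 0.001]
ft_force: [-0.6, 0.1, -0.8]
width: 0.0562
grip_force: 0.0
```

Call:
play_rows(
  series=[
    [0, 0.3, 0, 0, 0, 0],
    [0, 0.6, 0, 0, 0, 0],
    [0, 0.9, 0, 0, 0, 0],
    [0, 0.9, 0, 0, 0, 0],
  ],
)

```text
time: 29.75
ee_pos: [0.4526, -0.3214, 0.3555]
eef_rot: [1.0, -0.004, -0.0, 0.001]
ft_force: [-0.3, -0.2, 0.1]
width: 0.0567
grip_force: 0.0
```

Run:
```python
from h import *
a=[vision.camera(c) for c in("scene","top")]
for n,s in[("green_bottle","green_stand"),("grey_bottle","grey_stand"),("blue_bottle","blue_stand"),("yellow_bottle","yellow_stand"),("iodine","steel_tray")]:
    p=np.array(NEAR[s])+[0,0,.035]; print(n,locate(n,p,fixz=.004),locate(s,NEAR[s],fixz=0))
cv2.imwrite("pics/both5.png",np.vstack([cv2.resize(i[120:270,180:500],None,fx=2,fy=2) for i in a]))
s=status.read_state();print(s["ee_pos"],s["time"])
```

```text
green_bottle (['scene', 'top'], [0.5743, 0.2313, 0.004], [-1.3, -2.2, 0.9, 1.4, -0.9, -1.4, 1.6, 1.3]) (['top'], [0.5776, 0.236, 0.0], [-0.1, -0.1, 0.1, 0.1])
grey_bottle (['scene', 'top'], [0.5872, 0.1168, 0.004], [-0.6, -1.7, 0.6, 0.9, -1.0, -1.2, 1.6, 1.8]) (['scene'], [0.5902, 0.1185, 0.0], [0.0, -0.8, -0.0, 0.7])
blue_bottle (['scene'], [0.5749, -0.1229, 0.004], [-0.6, -2.3, 0.6, 1.6]) (['scene', 'top'], [0.5788, -0.1228, 0.0], [-0.7, -1.9, 0.4, 0.6, 0.0, -0.5, 0.3, 0.6])
yellow_bottle (['top'], [0.6058, -0.2236, 0.004], [-1.6, -1.5, 1.2, 1.9]) (['scene', 'top'], [0.6047, -0.2269, 0.0], [-1.1, -0.6, 0.8, 1.4, -1.4, -1.4, 1.1, 0.5])
iodine (['scene', 'top'], [0.6092, 0.0, 0.004], [0.3, -2.0, -0.6, 1.2, 0.1, -1.5, 0.1, 1.4]) (['scene', 'top'], [0.6092, 0.0019, 0.0], [-1.1, -5.7, 0.6, 0.0, 0.3, -0.1, 0.2, 0.4])
[ 0.45436087 -0.31548069  0.3559825 ] 30.85
```

View pics/both5.png

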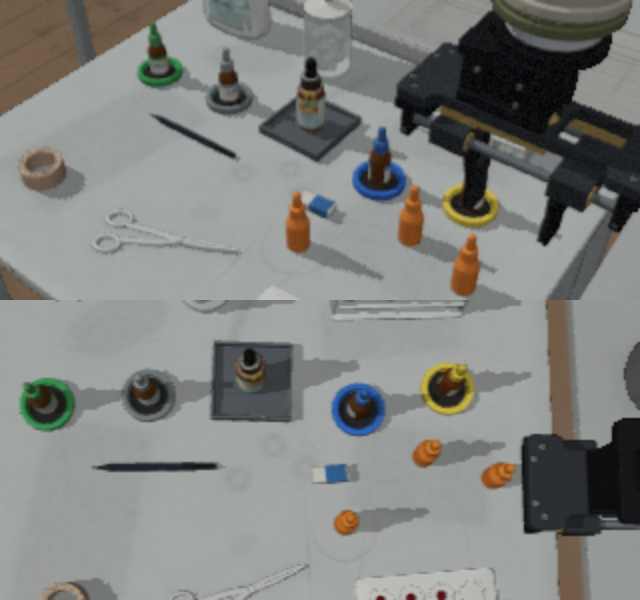

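All five bottles stand in their places, within 6 mm of centre, and the arm is clear of everything.

```bash
python3 -c "
from bench import job; print(job.close_job())"
```

```text
the job is handed in; nothing more can be done
None
```

The job is handed in: the last pictures showed all four dropper bottles upright in the stands of their own colour, within about 6 mm of centre by my fit, and the iodine in the steel tray. No bottle tipped and the robot clock stood near 31 s, but the hand-in returned no verdict.

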